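# Probe the jig's blind socket and seat the stop post that matches its depth

## Robot

A 6-joint arm with a two-finger parallel gripper is mounted at the origin on a cart in front of the work surface, level with it; the furniture and walls round the work are solid. World frame = base frame: x ahead of the robot, y to its left, z up, the work surface at z = 0. Lengths are in m, angles in degrees, forces in N, time in s.
With the tool pointing down it reaches from about 0.425 to 1.125 m from the base axis. Payload 14.9 kg.
Tool frame: the origin (TCP) lies between the finger pads; the fingertips stand 25 mm ahead of it and the grasp point (between the pads) lies 6 mm ahead of it; z points along the fingers, y is the line along which they close (so a half turn about z gives the same grasp; the last joint's range is limited). The gripper opens to 91 mm and grips with 3 to 60 N. Pads are 32 mm wide; open, the fingers measure 118 mm over their backs; the gripper's body (76 mm by 178 mm) begins 60 mm behind the grasp point.
Start: joints at [-68.027, 21.709, 99.362, -0, 58.929, -1.908], TCP at [0.283, -0.64, 0.239] pointing down, gripper open.
Joint ranges: [-158.91, 158.91], [-42.39, 125.64], [0.06, 152.35], [-60.88, 240.88], [17.5, 164.5], [-176.32, 176.32]. Speed limits (degrees/s): [108.29, 108.29, 136.94, 180, 180, 180].

## Interface

Orientations are given as [roll, pitch, yaw] about the fixed x, y, z axes, in that order (R = Rz(yaw) Ry(pitch) Rx(roll)).
In Python, from plant import arm, eyes, finder gives the robot as it stands. Calls block until the motion is done:
- arm.movep(position, orientation): joint-space move of the TCP to a pose.
- arm.servo_line(position, frame=None, v=0.15, threshold=None): straight line of the TCP; frame=None keeps the orientation; v is the mean speed in m/s. With threshold (N) it stops when the force on the tool has changed by that much, and returns True; else False.
- arm.move_joints(angles): joint-space move.
- arm.set_gripper(opening, squeeze=None): finger opening in m; squeeze is the grip in N (None keeps the last); returns when the fingers have stopped.
- arm.wait(seconds).
- arm.solve_ik(position, orientation): joint angles nearest the present ones, or None.
- eyes.camera(name): name is "scene" or "top" or "wrist"; returns the picture (400x640x3 uint8, red, green, blue); there is no depth.
- eyes.get_calibration(name): a dict with "K" (3x3 intrinsics, pixels), "origin" and "orientation" of the camera in the world. Camera axes: x right, y up, looking along -z (the intrinsics and any distortion apply to the point x, -y, -z); pixel columns grow to the right and rows downward; lengths in m; the calibration is good to about 2 mm. A picture is of the moment at which its call begins: read the wrist's pose just before it. get_calibration takes no time and is no camera call; for the wrist camera it gives the pose at the moment of the call.
A pose or a line that the arm cannot do raises arm.PlanningError and nothing moves.
- arm.sign_off(): hands the job in; it is judged then, once.
Trained networks look in the newest picture that a camera, given by its name, has taken for a name from the list of things; names that differ only in an ending like _2 or _b are one class to them, and where a whole thing is asked for, a point or a joint stands for the part that bears it (a point fixed in the world has none). Each returns a list of dicts, best first, with "score" (0 to 1); they miss things now and then, are a little off and sometimes report something else, mostly with a low value. They report only what shows in the picture. A call takes as long as a camera call. They do not tell look-alikes from the thing itself.
- finder.search_frame(camera, label): "extent" ([left, top, right, bottom] in pixels, round what is visible of it).
- finder.outline_of(camera, label): "region" (400x640 bool, what is visible of it) and "extent" ([left, top, right, bottom] in pixels, round what is visible of it).
Readings, each from a call of its own:
- arm.get_time(): time.
- arm.get_qpos(): joint angles.
- arm.get_joint_vel(): joint speeds.
- arm.get_joint_torque(): joint torques, N m.
- arm.get_ee_pos(): TCP position.
- arm.get_orientation(): TCP orientation.
- arm.get_wrist_force(): force on the tool from outside, world axes, zero at the start.
- arm.get_ft_torque(): the same for the moment, N m.
- arm.get_gripper_width(): finger opening in m.
- arm.get_finger_force(): force on a finger pad.
Only numpy, scipy, OpenCV 4.12 (cv2) and the standard library are available. Lean on these libraries where they do the work, as an engineer would, in place of code of your own. Each camera call takes 0.05 s, during which the arm holds its last target. There are 200 camera calls.

## Task

Find out how deep the blind bore in the aluminium socket block is by lowering the green-handled depth rod into it until it presses lightly on the bottom, and put the rod back upright in its rack hole. Then take only the post whose shank is as long as the bore is deep (red 22 mm, yellow 32 mm, blue 42 mm) and push it, gently but past the spring balls, fully home so that its shoulder is flush with the top of the block; leave it standing there, and leave the other two posts in their wells and everything else where it is.

Things in the scene. Friction and masses are not known exactly. Their poses are not given: they have to be found in the camera images.
- socket_block: the jig's socket block, fixed to the bench, in another place and turned otherwise each time: aluminium, 50 (x) x 110 (y) x 56 (z) mm, blue stripes on its long sides, two dark screw heads (5 mm high, 36 mm either side of the bore along y) and one round blind bore in the middle of its top. Origin: centre of its underside; z up
- bore_mouth (a point): centre of the bore's mouth, level with the block's top face. Bore vertical, 21.5 mm wide, with a flat hard floor 22, 32 or 42 mm down (it varies, unknown). 5 mm above the floor a spring ball stands 2.3 mm out of the wall at +x and at -x: a rod within 3 mm of the middle passes; a post hangs on the balls about 5 mm high until pushed past with some 5 to 10 N, then stops hard on the floor
- post_rack: black rack fixed to the bench, 50 (x) x 216 (y) mm, with yellow strips on its -x side. Low part 16 mm high with three wells 22.5 mm wide in a row along y (at y = -27, 27, 81 mm), their floors 6 mm above the rack's underside; at its -y end a block 36 mm high with the hole of the depth rod. Origin: centre of its underside; z up
- rod_hole (a point): centre of the mouth of the depth rod's hole, 36 mm above the bench: hole 10.5 mm wide, its floor 30 mm lower (6 mm above the bench)
- depth_rod: loose depth rod, 60 g, standing upright in its rack hole: a steel rod 8 mm in diameter and 60 mm long below a green ribbed handle 16 mm in diameter and 40 mm long (60 to 100 mm above its lower end). Origin: lower end, on the axis; z along the rod towards the handle
- rod_shaft: the steel part of the depth rod (one piece with it, same origin and axes)
- rod_end (a point): flat lower end of the depth rod, on its axis
- post_red: loose stop post with a red knob, about 120 g, standing upright in one of the three rack wells (which one varies): steel shank 20 mm in diameter and 22 mm long with a 2 mm chamfered foot, then a flat shoulder and above it the red knob 14 mm in diameter and 40 mm high. Origin: centre of its foot; z along the post towards the knob
- shank_red: the steel shank of the red post (one piece with it, same origin and axes)
- shoulder_red (a point): middle of the shoulder of the red post, where shank and knob meet, 22 mm above its foot
- post_yellow: loose stop post with a yellow knob, about 120 g, standing upright in one of the three rack wells (which one varies): steel shank 20 mm in diameter and 32 mm long with a 2 mm chamfered foot, then a flat shoulder and above it the yellow knob 14 mm in diameter and 40 mm high. Origin: centre of its foot; z along the post towards the knob
- shank_yellow: the steel shank of the yellow post (one piece with it, same origin and axes)
- shoulder_yellow (a point): middle of the shoulder of the yellow post, where shank and knob meet, 32 mm above its foot
- post_blue: loose stop post with a blue knob, about 120 g, standing upright in one of the three rack wells (which one varies): steel shank 20 mm in diameter and 42 mm long with a 2 mm chamfered foot, then a flat shoulder and above it the blue knob 14 mm in diameter and 40 mm high. Origin: centre of its foot; z along the post towards the knob
- shank_blue: the steel shank of the blue post (one piece with it, same origin and axes)
- shoulder_blue (a point): middle of the shoulder of the blue post, where shank and knob meet, 42 mm above its foot
- clip_bin: bystander, not to be disturbed: blue open parts bin, 130x107x63 mm; origin: centre of its underside
- tape_white: bystander, not to be disturbed: small roll of white tape lying flat, 59 mm wide, 24 mm high; origin: centre of its underside
- gauge: bystander, not to be disturbed: black plug gauge lying, 113 mm long, 22 mm thick; origin: centre of its underside
- counter: bystander, not to be disturbed: small hand tally counter lying, 44x44x25 mm; origin: centre of its underside
- bottle: bystander, not to be disturbed: white wash bottle with red cap, 62x84x185 mm; origin: centre of its underside
Things that resemble listed ones, but are neither listed nor needed, are in the scene too. Leave any black look-alike of the post_red alone.

How it is judged (in metres and radians):
On the way:
1. the depth rod, roughly upright in the bore and more than 18 mm deep, presses on it with more than 1.5 N (z of rod_end in the frame of bore_mouth below -0.018 m and horizontal distance between rod_end and bore_mouth below 0.011 m and angle between depth_rod's own z axis and vertical below 0.25 rad and contact force between rod_shaft and anything else above 1.5 N), for 0.1 s.
At the end, for the whole second after the job is handed in: rod upright in its rack hole (6 mm beside and above, 0.15 rad); one post in the bore, shoulder within 2.5 mm of flush with the block top, 3 mm of the axis, 0.08 rad of upright; the other two within 12 mm of their places, upright; rod and post at rest (horizontal distance between rod_end and rod_hole below 0.006 m and z of rod_end in the frame of post_rack below 0.012 m and angle between depth_rod's own z axis and vertical below 0.15 rad and linear speed of depth_rod below 0.02 m/s and ((horizontal distance between shoulder_red and bore_mouth below 0.003 m and z of shoulder_red in the frame of socket_block between 0.0535 and 0.0585 m and angle between post_red's own z axis and vertical below 0.08 rad and linear speed of post_red below 0.02 m/s and distance of each of post_yellow, post_blue from where it was at the start of the episode below 0.012 m and angle between each of post_yellow, post_blue's own z axis and vertical below 0.2 rad) or (horizontal distance between shoulder_yellow and bore_mouth below 0.003 m and z of shoulder_yellow in the frame of socket_block between 0.0535 and 0.0585 m and angle between post_yellow's own z axis and vertical below 0.08 rad and linear speed of post_yellow below 0.02 m/s and distance of each of post_red, post_blue from where it was at the start of the episode below 0.012 m and angle between each of post_red, post_blue's own z axis and vertical below 0.2 rad) or (horizontal distance between shoulder_blue and bore_mouth below 0.003 m and z of shoulder_blue in the frame of socket_block between 0.0535 and 0.0585 m and angle between post_blue's own z axis and vertical below 0.08 rad and linear speed of post_blue below 0.02 m/s and distance of each of post_red, post_yellow from where it was at the start of the episode below 0.012 m and angle between each of post_red, post_yellow's own z axis and vertical below 0.2 rad))); the robot touches nothing.
It fails at once if the depth rod is pushed against something with more than 30 N (contact force between rod_shaft and anything else above 30 N).
It fails at once if the shank of a post is pressed with more than 70 N (floor, wall and balls added up) (contact force between any of shank_red, shank_yellow, shank_blue and anything else above 70 N).
It fails at once if more than one of the three posts has been taken from its place (distance of each of post_red, post_yellow from where it was at the start of the episode above 0.03 m or distance of each of post_red, post_blue from where it was at the start of the episode above 0.03 m or distance of each of post_yellow, post_blue from where it was at the start of the episode above 0.03 m).
It fails at once if a bystander (bin, tape roll, plug gauge, counter, bottle) is shifted by more than 2 cm (distance of any of clip_bin, tape_white, gauge, counter, bottle from where it was at the start of the episode above 0.02 m).
It also fails if it takes over 64 s, if anything falls off the work surface, if the arm or the gripper's body presses on something with over 40 N, if the wrist force passes 120 N, or if a joint passes its speed limit or range.

## Working session

There is one attempt and no reset: what is moved stays moved. The work goes in short steps, each a Python script; the robot and the scene stay as the last script left them, time stands still between calls to the robot, and variables do not carry over. Pictures are saved under pics/ and viewed, at most 10 in all, crops included, and the job is handed in when it is done.

```bash
ls; mkdir -p pics
python3 - <<'E'
from plant import arm, eyes, finder
import cv2,numpy as np
for n in ["scene","top"]:
    im=eyes.camera(n); cv2.imwrite(f"pics/{n}0.png",im[:,:,::-1])
    c=eyes.get_calibration(n); print(n,c)
    for l in ["socket_block","post_rack","depth_rod","post_red","post_yellow","post_blue","bottle","clip_bin"]:
        print(l,[(round(d["score"],2),np.round(d["extent"]).tolist()) for d in finder.search_frame(n,l)][:3])
print(arm.get_time())
E
```

```text
pics
scene {'K': array([[468.44177303,   0.        , 319.6339176 ],
       [  0.        , 468.44177303, 198.03553173],
       [  0.        ,   0.        ,   1.        ]]), 'origin': array([-0.28630767, -0.66357489,  0.53407528]), 'orientation': array([ 64.83489955,  -0.45070184, -53.46479606])}
socket_block [(0.9, [334.0, 177.0, 376.0, 211.0])]
post_rack [(0.82, [311.0, 233.0, 390.0, 286.0])]
depth_rod [(0.49, [325.0, 229.0, 335.0, 263.0])]
post_red [(0.74, [399.0, 229.0, 412.0, 258.0]), (0.61, [369.0, 215.0, 379.0, 241.0]), (0.32, [338.0, 244.0, 349.0, 261.0])]
post_yellow [(0.63, [356.0, 220.0, 368.0, 252.0])]
post_blue [(0.76, [339.0, 228.0, 350.0, 262.0])]
bottle [(0.67, [311.0, 233.0, 389.0, 286.0]), (0.57, [253.0, 124.0, 277.0, 184.0])]
clip_bin [(0.95, [278.0, 147.0, 336.0, 183.0])]
top {'K': array([[477.15328485,   0.        , 315.94445439],
       [  0.        , 477.15328485, 199.16530093],
       [  0.        ,   0.        ,   1.        ]]), 'origin': array([ 0.46039045, -0.05184828,  1.3487544 ]), 'orientation': array([ 1.95428657e+00, -4.44847371e-02, -8.82402547e+01])}
socket_block [(0.9, [315.0, 124.0, 347.0, 166.0]), (0.36, [377.0, 260.0, 383.0, 265.0])]
post_rack [(0.3, [314.0, 125.0, 346.0, 171.0])]
depth_rod [(0.46, [374.0, 257.0, 380.0, 265.0])]
post_red []
post_yellow [(0.6, [377.0, 217.0, 384.0, 226.0])]
post_blue [(0.42, [378.0, 239.0, 380.0, 243.0])]
bottle []
clip_bin [(0.62, [373.0, 220.0, 384.0, 223.0]), (0.59, [224.0, 81.0, 273.0, 138.0])]
0.9
```

View pics/scene0.png

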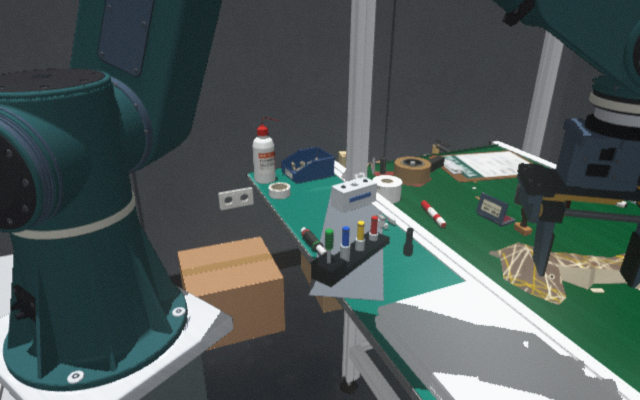

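View pics/top0.png

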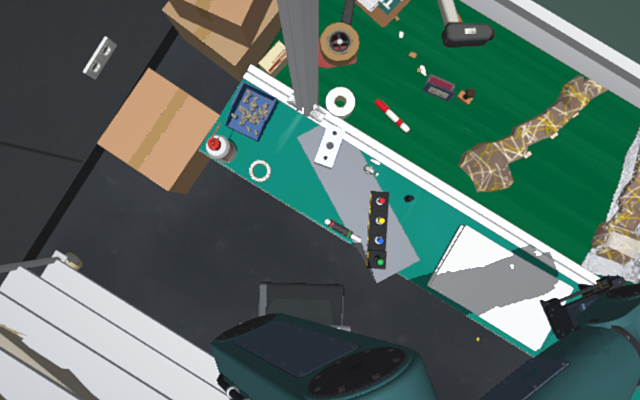

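The scene view shows the rack (350,260) with the green rod, then blue, yellow and red posts. The black look-alike stands at (408,242) and the block at (353,193). In the top view the rod is at (380,262), blue (379,240), yellow (380,220), red (381,201), and the bore at about (331,146), with a pillar foot behind it near (312,110).

```bash
cat > h.py <<'E'
from plant import arm, eyes, finder
import cv2, numpy as np
from scipy.spatial.transform import Rotation as R
def world(c,uv,z):
    d=np.linalg.inv(c["K"])@np.array([uv[0],uv[1],1.]); d=d*[1,-1,-1]
    d=R.from_euler("xyz",c["orientation"],degrees=True).as_matrix()@d
    o=np.array(c["origin"]); return o+d*(z-o[2])/d[2]
def pix(c,p):
    q=R.from_euler("xyz",c["orientation"],degrees=True).as_matrix().T@(np.array(p)-c["origin"])*[1,-1,-1]
    q=c["K"]@q; return q[:2]/q[2]
E
python3 - <<'E'
from h import *
c=eyes.get_calibration("top")
for n,uv,z in [("bore",(331,146),.056),("rod",(380,262),.106),("blue",(379,240),.088),("yel",(380,220),.078),("red",(381,201),.068),("black",(408,198),.06),("pillarfoot",(313,112),0),("bottle",(216,146),.185),("gaugeA",(327,221),.011),("gaugeB",(358,238),.011),("counter",(371,169),.02),("tape",(260,171),.024)]:
    p=world(c,uv,z); print(n,p.round(3),np.hypot(*p[:2]).round(3))
w=eyes.get_calibration("wrist"); print(w, arm.get_ee_pos(),arm.get_orientation())
for y in (0,90,-90): 
  for p in ([.47,-.17,.4],[.60,-.07,.4]): print(y,arm.solve_ik(p,[180,0,y]))
E
```

```text
bore [ 0.65  -0.088  0.056] 0.656
rod [ 0.345 -0.223  0.106] 0.41
blue [ 0.401 -0.221  0.088] 0.458
yel [ 0.454 -0.224  0.078] 0.506
red [ 0.505 -0.226  0.068] 0.553
black [ 0.515 -0.3    0.06 ] 0.596
pillarfoot [ 0.754 -0.035  0.   ] 0.755
bottle [0.623 0.197 0.185] 0.653
gaugeA [ 0.446 -0.084  0.011] 0.454
gaugeB [ 0.401 -0.172  0.011] 0.437
counter [ 0.595 -0.203  0.02 ] 0.628
tape [0.579 0.107 0.024] 0.589
{'K': array([[301.06702287,   0.        , 320.49250617],
       [  0.        , 301.06702287, 199.25115641],
       [  0.        ,   0.        ,   1.        ]]), 'origin': array([ 0.35731565, -0.60721234,  0.3845091 ]), 'orientation': array([-1.67183266e+01,  1.15208373e-02, -6.61023280e+01])} [ 0.28337712 -0.64007987  0.2389396 ] [-1.79999769e+02  1.24997146e-03  2.38821089e+01]
0 [-2.25571855e+01 -6.68521186e+00  1.14217025e+02 -2.54444375e-14
  7.24681867e+01  6.74428145e+01]
0 [-8.86497009e+00  4.28090437e+00  1.03475672e+02 -2.54444375e-14
  7.22434233e+01  8.11350299e+01]
90 [-22.55718552  -6.68521186 114.21702515   0.          72.46818671
 -22.55718552]
90 [ -8.86497009   4.28090437 103.47567234   0.          72.24342329
  -8.86497009]
-90 [-2.25571855e+01 -6.68521186e+00  1.14217025e+02 -2.54444375e-14
  7.24681867e+01  1.57442814e+02]
-90 [-8.86497009e+00  4.28090437e+00  1.03475672e+02 -2.54444375e-14
  7.22434233e+01  1.71135030e+02]
```

Run:
```python
from h import *
def snap(n,labels):
    c=eyes.get_calibration("wrist"); im=eyes.camera("wrist")
    cv2.imwrite(f"pics/{n}.png",im[:,:,::-1]); np.save(f"pics/{n}.npy",dict(c=c,im=im),allow_pickle=True)
    for l in labels:
        for d in finder.search_frame("wrist",l)[:2]: print(n,l,round(d["score"],2),np.round(d["extent"],1).tolist())
L=["socket_block","post_rack","depth_rod","post_red","post_yellow","post_blue"]
arm.movep([.45,-.22,.30],[180,0,0]); snap("w1",L[1:])
arm.movep([.62,-.10,.26],[180,0,0]); snap("w2",L[:1])
print(arm.get_time(), arm.get_wrist_force())
```

```text
w1 post_rack 0.8 [302.1, 107.3, 347.3, 256.8]
w1 post_rack 0.33 [220.6, 163.0, 295.2, 207.7]
w1 depth_rod 0.71 [316.9, 237.7, 328.9, 266.9]
w1 depth_rod 0.24 [217.4, 163.3, 295.6, 208.8]
w1 post_red 0.75 [375.9, 111.2, 398.0, 125.6]
w1 post_red 0.64 [318.3, 238.1, 330.7, 266.3]
w1 post_yellow 0.73 [317.4, 155.7, 332.4, 177.5]
w1 post_blue 0.73 [318.3, 192.8, 334.1, 224.4]
w2 socket_block 0.92 [271.3, 97.8, 347.7, 200.4]
3.825 [-1.01744146 -0.27832854  0.5071976 ]
```

View pics/w1.png

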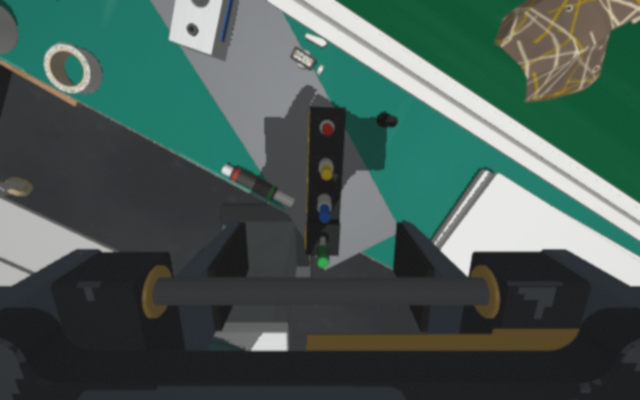

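View pics/w2.png

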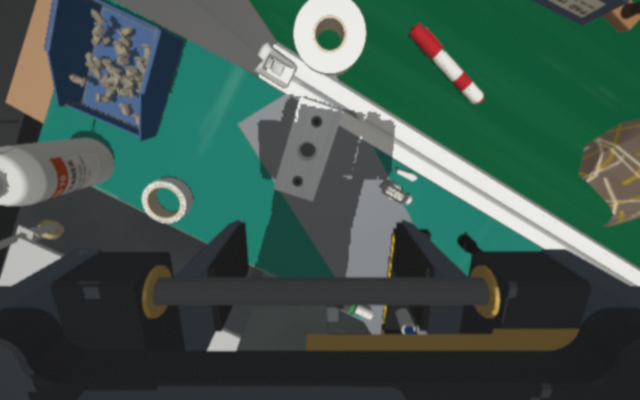

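Rack view: red knob (328,129), yellow (326,173), blue (324,214), rod handle (323,264). Block view: bore (307,150), screws (316,122) and (298,181). Next I'll refine these by blob and model fitting.

```bash
cat >> h.py <<'E'
from scipy.optimize import least_squares
def cylmask(c,x,y,r,z0,z1):
    a=np.linspace(0,2*np.pi,40)
    P=np.array([pix(c,[x+r*np.cos(t),y+r*np.sin(t),z]) for z in (z0,z1) for t in a])
    return cv2.convexHull(P.astype(np.float32))
def cyl_xy(c,mask,r,z0,z1):
    v,u=np.nonzero(mask); m=np.array([u.mean(),v.mean()]); g=world(c,m,(z0+z1)/2)[:2]
    def f(p):
        M=cv2.moments(cylmask(c,*p,r,z0,z1)); return [M["m10"]/M["m00"]-m[0],M["m01"]/M["m00"]-m[1]]
    s=least_squares(f,g,diff_step=1e-4); return s.x,mask.sum(),cv2.contourArea(cylmask(c,*s.x,r,z0,z1))
def colour(im,name,box):
    h=cv2.cvtColor(im,cv2.COLOR_RGB2HSV); H,S,V=[h[:,:,i].astype(int) for i in range(3)]
    rng={"red":(H<8)|(H>172),"yellow":(H>18)&(H<35),"blue":(H>105)&(H<130),"green":(H>45)&(H<85)}[name]
    m=(rng&(S>110)&(V>50)).astype(np.uint8); k=np.zeros_like(m); x0,y0,x1,y1=box; k[y0:y1,x0:x1]=1; m*=k
    n,l,s,_=cv2.connectedComponentsWithStats(m); return (l==1+s[1:,4].argmax())
E
python3 - <<'E'
from h import *
d=np.load("pics/w1.npy",allow_pickle=True).item(); c,im=d["c"],d["im"]
for n,box,r,z0,z1 in [("red",(315,105,345,145),.007,.028,.068),("yellow",(315,145,345,187),.007,.038,.078),("blue",(315,185,345,230),.007,.048,.088),("green",(310,230,340,275),.008,.066,.106)]:
    m=colour(im,n,box); print(n,cyl_xy(c,m,r,z0,z1))
d=np.load("pics/w2.npy",allow_pickle=True).item(); c,im=d["c"],d["im"]
g=cv2.GaussianBlur(cv2.cvtColor(im,cv2.COLOR_RGB2GRAY),(3,3),0)
print(g[138:162:2,292:324:2])
for n,(u,v),w,z in [("bore",(307,150),13,.056),("s1",(316,122),8,.061),("s2",(298,181),8,.061)]:
    p=g[v-w:v+w+1,u-w:u+w+1]; t,b=cv2.threshold(p,0,1,cv2.THRESH_BINARY_INV|cv2.THRESH_OTSU)
    k,l,s,ce=cv2.connectedComponentsWithStats(b); i=l[w,w]
    q=ce[i]+[u-w,v-w]; print(n,t,q,s[i],world(c,q,z).round(4))
E
```

```text
red (array([ 0.50566127, -0.22945778]), np.int64(102), 119.2944555352442)
yellow (array([ 0.45129007, -0.22800388]), np.int64(148), 155.31758799753152)
blue (array([ 0.39786459, -0.22564188]), np.int64(170), 188.70872490527108)
green (array([ 0.3433532 , -0.22317471]), np.int64(188), 276.50288732536137)
[[120 120 120 120 120 121 122 121 121 121 122 122 122 121 121 122]
 [120 120 120 119 120 120 117 115 116 119 121 122 121 121 121 122]
 [119 120 119 119 116 109  94  86  89 100 113 120 120 121 121 121]
 [120 120 119 115 102  83  62  55  56  65  85 109 119 121 121 121]
 [120 119 117 107  83  60  52  50  51  51  58  86 114 120 121 121]
 [120 119 115 100  71  52  51  50  51  50  51  69 105 119 121 120]
 [120 119 113  98  72  52  50  51  51  50  52  67 102 118 121 120]
 [120 119 113 100  80  57  51  51  51  50  54  75 105 118 121 119]
 [119 119 115 104  91  70  56  52  52  55  68  90 109 119 120 119]
 [119 119 118 111 100  91  79  70  68  75  89 103 114 120 120 119]
 [118 118 119 116 109 102  98  95  94  98 103 112 118 120 119 119]
 [119 118 120 119 116 111 108 107 107 110 113 118 120 120 119 119]]
bore 87.0 [306.94387755 149.60204082] [  5   5  17  16 196] [ 0.655  -0.0851  0.056 ]
s1 86.0 [316.11702128 121.11702128] [ 3  2 11 11 94] [ 0.6871 -0.0959  0.061 ]
s2 84.0 [297.22891566 180.6746988 ] [ 2  3 11 10 83] [ 0.6194 -0.0735  0.061 ]
```

Run:
```python
from h import *
y=-2.2
for z in (.2,.17,.14,.091): print(z,[None if q is None else np.round(q,1).tolist() for q in (arm.solve_ik([.3434,-.2232,z],[180,0,yy]) for yy in (y,y+180))])
arm.movep([.40,-.2232,.26],[180,0,y]); arm.servo_line([.3434,-.2232,.19])
c=eyes.get_calibration("wrist"); im=eyes.camera("wrist"); cv2.imwrite("pics/w3.png",im[:,:,::-1]); np.save("pics/w3.npy",dict(c=c,im=im),allow_pickle=True)
for n,box,r,z0,z1 in [("red",(260,0,380,395),.007,.028,.068),("yellow",(260,0,380,395),.007,.038,.078),("blue",(260,0,380,395),.007,.048,.088),("green",(260,100,380,278),.008,.066,.106)]:
    m=colour(im,n,box); v,u=np.nonzero(m); print(n,cyl_xy(c,m,r,z0,z1),u.min(),u.max(),v.min(),v.max())
print(arm.get_ee_pos(),arm.get_time())
```

```text
0.2 [[-36.3, -2.3, 133.0, -0.0, 49.4, 55.9], [-36.3, -2.3, 133.0, 0.0, 49.4, -124.1]]
0.17 [[-36.3, 1.0, 133.8, -0.0, 45.2, 55.9], [-36.3, 1.0, 133.8, 0.0, 45.2, -124.1]]
0.14 [[-36.3, 4.6, 134.4, -0.0, 40.9, 55.9], [-36.3, 4.6, 134.4, 0.0, 40.9, -124.1]]
0.091 [[-36.3, 11.1, 135.0, -0.0, 34.0, 55.9], [-36.3, 11.1, 135.0, 0.0, 34.0, -124.1]]
red (array([ 0.50457256, -0.22886695]), np.int64(265), 504.27412072913467) 310 328 0 20
yellow (array([ 0.174435  , -0.24254295]), np.int64(1157), 432.2219010698609) 306 379 335 350
blue (array([ 0.39840581, -0.22555735]), np.int64(250), 280.2188974439632) 312 328 132 150
green (array([ 0.34243409, -0.2233098 ]), np.int64(307), 517.7023365148343) 311 329 198 219
[ 0.34441874 -0.22358429  0.19076243] 5.6167
```

View pics/w3.png

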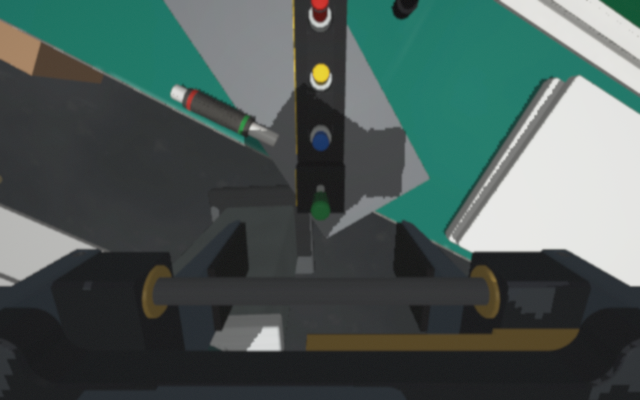

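The rod's handle shows at (320,207), its top's near edge at row about 219; blue is at (320,141), yellow (321,73). The handle is partly shaded, so I'll fit its position from the top disc edges.

Run:
```python
from h import *
for f,L in [("w1",[("red",(315,105,345,145),.007,.028,.068),("yellow",(315,145,345,187),.007,.038,.078),("blue",(315,185,345,230),.007,.048,.088),("green",(310,230,340,275),.008,.066,.106)]),
 ("w3",[("yellow",(300,50,345,100),.007,.038,.078),("blue",(300,120,340,160),.007,.048,.088),("green",(300,180,340,240),.008,.066,.106)])]:
    d=np.load(f"pics/{f}.npy",allow_pickle=True).item(); c,im=d["c"],d["im"]
    for n,box,r,z0,z1 in L:
        m=colour(im,n,box); v,u=np.nonzero(m)
        tu,tv=(u.min()+u.max())/2,v.max()+.5
        p=world(c,[tu,tv],z1)[:2]+[r,0]
        print(f,n,p.round(4))
im=d["im"]; h=cv2.cvtColor(im,cv2.COLOR_RGB2HSV)
for v in range(178,228,2): print(v,h[v,320],im[v,320])
```

```text
w1 red [ 0.5065 -0.2294]
w1 yellow [ 0.4521 -0.2276]
w1 blue [ 0.3984 -0.2258]
w1 green [ 0.3469 -0.2233]
w3 yellow [ 0.4516 -0.2276]
w3 blue [ 0.3994 -0.2252]
w3 green [ 0.3469 -0.2231]
178 [60  9 29] [28 29 28]
180 [30 10 26] [26 26 25]
182 [150   9  27] [27 26 27]
184 [60  6 46] [45 46 45]
186 [60  3 79] [78 79 78]
188 [75  6 86] [84 86 85]
190 [68 25 81] [73 81 75]
192 [67 79 55] [38 55 42]
194 [ 68 114  49] [27 49 33]
196 [ 68 106  48] [28 48 33]
198 [ 66 106  48] [28 48 32]
200 [ 67 134  57] [27 57 34]
202 [ 68 164  73] [26 73 39]
204 [ 68 157  81] [31 81 44]
206 [ 68 151  86] [35 86 49]
208 [ 68 157  83] [32 83 45]
210 [ 68 157  83] [32 83 45]
212 [ 68 155  84] [33 84 46]
214 [ 68 162  82] [30 82 44]
216 [ 68 157  83] [32 83 46]
218 [ 69 153  80] [32 80 46]
220 [68 76 74] [52 74 58]
222 [100  11  71] [68 70 71]
224 [90 11 70] [67 70 70]
226 [105   7  70] [68 69 70]
```

Run:
```python
from h import *
arm.servo_line([.3467,-.2232,.15]); arm.wait(.2); print("hover err",arm.get_ee_pos()-[.3467,-.2232,.15])
print("down",arm.servo_line([.3467,-.2232,.094],v=.08,threshold=8)); arm.wait(.2); print(arm.get_ee_pos())
arm.set_gripper(0.0,squeeze=10); print("w",arm.get_gripper_width(),arm.get_finger_force(),arm.get_wrist_force())
print("up",arm.servo_line([.3467,-.2232,.15],v=.08,threshold=8)); arm.wait(.2); print("w",arm.get_gripper_width(),arm.get_finger_force(),arm.get_wrist_force(),arm.get_ee_pos())
c=eyes.get_calibration("wrist"); im=eyes.camera("wrist"); cv2.imwrite("pics/w4.png",im[:,:,::-1]); np.save("pics/w4.npy",dict(c=c,im=im),allow_pickle=True)
print(arm.get_time())
```

```text
hover err [ 0.00050039 -0.00035721  0.00094273]
down False
[ 0.34691953 -0.22335239  0.09440942]
w 0.0155847906871432 9.99999795770691 [-0.08233863 -0.98649306  0.50254862]
up False
w 0.015618132161919896 9.9999531917274 [-0.05493894  0.30546666 -0.74473576] [ 0.34648696 -0.22303209  0.14955258]
9.5167
```

View pics/w4.png

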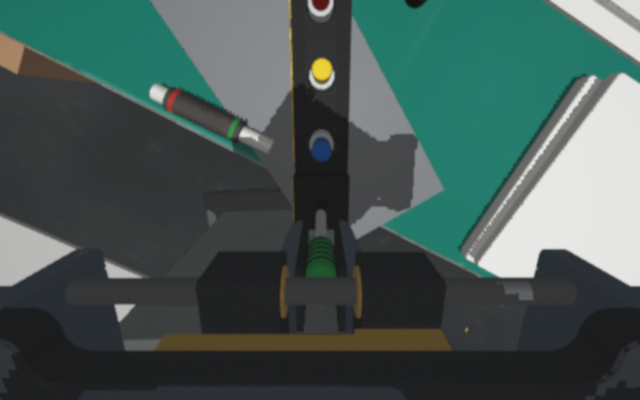

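Rod is gripped and clear of the rack, its tip at about (320,212). Next I move over the bore and check the tip against the mouth.

Run:
```python
from h import *
c=np.load("pics/w4.npy",allow_pickle=True).item()["c"]; print(pix(c,[.3467,-.2232,.0612]))
arm.servo_line([.3467,-.2232,.24],v=.2); arm.servo_line([.6535,-.0849,.24],v=.25); arm.servo_line([.6535,-.0849,.165],v=.12); arm.wait(.3)
print(arm.get_ee_pos(),arm.get_orientation(),arm.get_wrist_force())
c=eyes.get_calibration("wrist"); im=eyes.camera("wrist"); np.save("pics/w5.npy",dict(c=c,im=im),allow_pickle=True)
print("tip",pix(c,arm.get_ee_pos()-[0,0,.0884]),"bore",pix(c,[.6535,-.0849,.056]))
cv2.imwrite("pics/w5.png",cv2.resize(im[100:300,220:420,::-1],None,fx=3,fy=3,interpolation=cv2.INTER_CUBIC)); print(arm.get_time())
```

```text
[320.49207335 211.31793793]
[ 0.65372144 -0.08495325  0.16554091] [ 1.79995506e+02 -4.53512588e-02 -2.20450200e+00] [ 0.34426611  0.43635039 -0.90028922]
tip [320.20966022 211.72556925] bore [320.23621283 204.2159258 ]
12.7417
```

View pics/w5.png

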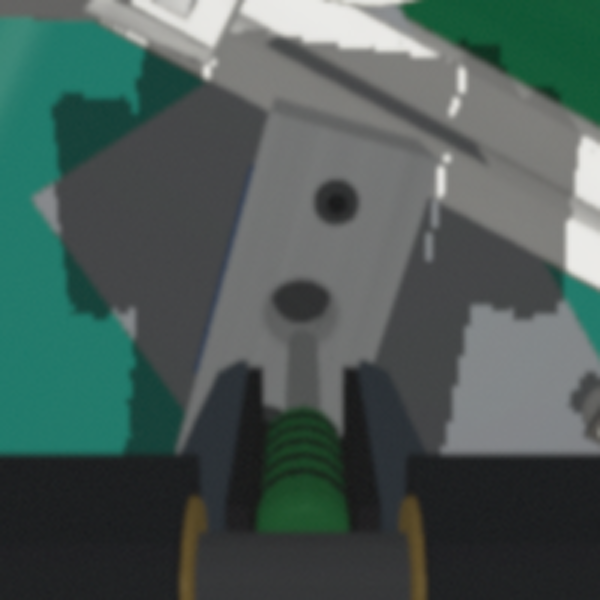

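The bore mouth is centred at about (320.3,203.4) and the rod tip at (320.7,211.7). Both match the projected values to under 1 px, so I can descend.

Run:
```python
from h import *
P=[.654,-.0849]
print(arm.servo_line(P+[.1275],v=.05,threshold=4)); arm.wait(.2); print(arm.get_ee_pos(),arm.get_wrist_force())
f0=arm.get_wrist_force()
hit=arm.servo_line(P+[.0985],v=.012,threshold=3.5); z=arm.get_ee_pos(); f=arm.get_wrist_force()-f0; print(hit,z,f)
arm.wait(.3); z=arm.get_ee_pos(); print(z,arm.get_wrist_force()-f0,"depth",.056-(z[2]-.0884),arm.get_gripper_width(),arm.get_time())
```

```text
False
[ 0.65418729 -0.08492361  0.12785893] [-0.42668012 -0.41895142 -0.56440308]
True [ 0.65429572 -0.08492667  0.12190896] [-0.02883474  0.29955348  6.33890414]
[ 0.65418716 -0.08493965  0.12188721] [0.55248341 0.45296429 6.512385  ] depth 0.022512794589683742 0.01566139469737857 15.025
```

Floor contact came at 22.5 mm with 6.5 N, so the depth is 22 mm and the red post fits. Returning the rod.

Run:
```python
from h import *
arm.servo_line([.654,-.0849,.24],v=.15); arm.servo_line([.3469,-.2234,.24],v=.25); arm.servo_line([.3469,-.2234,.135],v=.15); arm.wait(.3); print(arm.get_ee_pos())
hit=arm.servo_line([.3469,-.2234,.0955],v=.03,threshold=4); arm.wait(.1); print(hit,arm.get_ee_pos(),arm.get_wrist_force(),arm.get_time())
```

```text
[ 0.34715491 -0.22357517  0.13551255]
False [ 0.34697563 -0.2234422   0.09563328] [-0.07126301 -0.18228572 -0.96064271] 20.1833
```

Run:
```python
from h import *
arm.set_gripper(.05,squeeze=10); arm.servo_line([.3469,-.2234,.2],v=.12)
arm.set_gripper(.07)
arm.servo_line([.506,-.2294,.18],v=.2); arm.servo_line([.506,-.2294,.11],v=.12);arm.wait(.2); print(arm.get_ee_pos())
print(arm.servo_line([.506,-.2294,.060],v=.08,threshold=6)); arm.wait(.2); print(arm.get_ee_pos())
arm.set_gripper(0,squeeze=12); print(arm.get_gripper_width(),arm.get_finger_force(),arm.get_wrist_force(),arm.get_ee_pos())
arm.set_gripper(0,squeeze=40); print(arm.get_gripper_width(),arm.get_wrist_force())
print("up",arm.servo_line([.506,-.2294,.12],v=.08,threshold=12)); arm.wait(.2); print(arm.get_gripper_width(),arm.get_finger_force(),arm.get_wrist_force())
arm.servo_line([.506,-.2294,.20],v=.15); arm.servo_line([.654,-.0849,.20],v=.2); arm.servo_line([.654,-.0849,.115],v=.12); arm.wait(.3)
c=eyes.get_calibration("wrist"); im=eyes.camera("wrist"); p=arm.get_ee_pos(); print(p)
np.save("pics/w6.npy",dict(c=c,im=im),allow_pickle=True)
print("foot",pix(c,p-[0,0,.054]),"bore",pix(c,[.654,-.0849,.056]))
cv2.imwrite("pics/w6.png",cv2.resize(im[100:300,220:420,::-1],None,fx=3,fy=3,interpolation=cv2.INTER_CUBIC)); print(arm.get_time())
im=eyes.camera("scene"); cv2.imwrite("pics/s6.png",cv2.resize(im[150:310,250:450,::-1],None,fx=4,fy=3.75*1.0666,interpolation=cv2.INTER_CUBIC)[:600])
```

```text
[ 0.50637049 -0.2295857   0.11076332]
False
[ 0.50628614 -0.22954698  0.06047306]
0.013468850871160792 11.99336662888527 [-0.02211872  0.33679987 -0.01805941] [ 0.5059423  -0.22939293  0.05994077]
0.013269085332511511 [ 0.09152215  0.47817035 -1.39633195]
up False
0.01315541484396866 39.991952776908875 [-0.3681206   0.32280711 -1.90050024]
[ 0.65416095 -0.08491312  0.11539669]
foot [320.19510571 227.47900746] bore [320.19341792 224.89311084]
30.5417
```

View pics/w6.png

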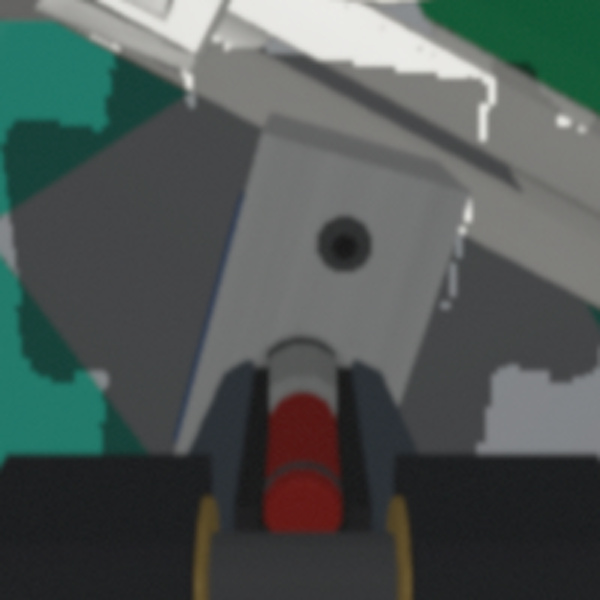

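View pics/s6.png

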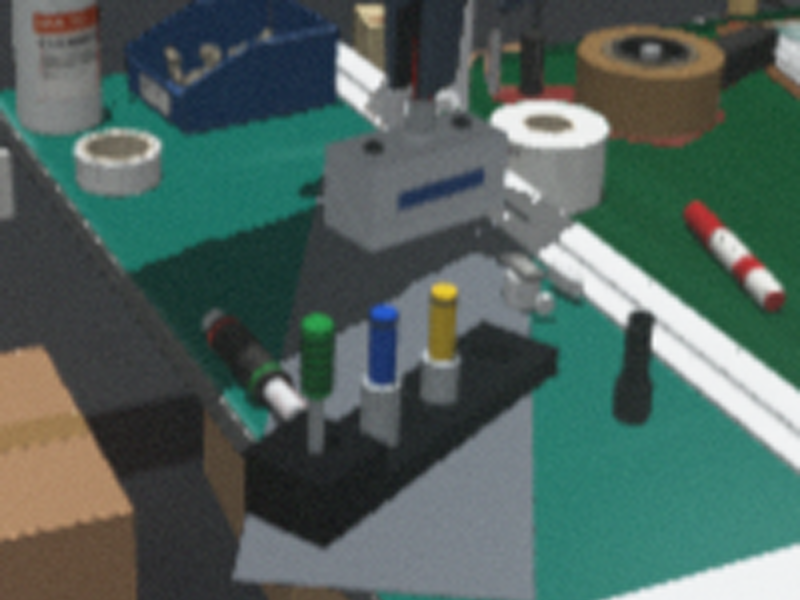

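Rod is back upright in its hole (scene crop 318,380), the blue and yellow posts stand untouched, and red's shank (303,360) is centred over the bore arc (301). The insertion goes in stages.

Run:
```python
from h import *
P=[.654,-.0846]
f0=arm.get_wrist_force()
h=arm.servo_line(P+[.0955],v=.02,threshold=5); arm.wait(.2); print(h,arm.get_ee_pos(),arm.get_wrist_force()-f0)
if not h:
    h=arm.servo_line(P+[.0865],v=.012,threshold=22); print(h,arm.get_ee_pos(),arm.get_wrist_force()-f0)
    arm.wait(.2); print(arm.get_ee_pos(),arm.get_wrist_force()-f0,arm.get_gripper_width())
print(arm.get_time())
```

```text
True [ 0.653871   -0.0847613   0.10801429] [-0.31115943  0.57137507  7.01223443]
31.3
```

Run:
```python
from h import *
B=np.array([.654,-.0846]); ok=False
for d in [(0,.8),(-.8,.3),(.8,.3),(0,-.9),(0,1.6),(-1.4,0),(1.4,0)]:
    P=B+np.array(d)/1e3
    arm.servo_line([*P,.1095],v=.03); arm.wait(.1); f0=arm.get_wrist_force()
    h=arm.servo_line([*P,.0985],v=.025,threshold=6); p=arm.get_ee_pos(); print(d,h,p.round(4),(arm.get_wrist_force()-f0).round(2),arm.get_time())
    if not h or p[2]<.104: ok=True; break
```

```text
(0, 0.8) True [ 0.654  -0.0839  0.1081] [-0.26 -1.49  6.32] 31.875
(-0.8, 0.3) False [ 0.6531 -0.0843  0.0983] [ 0.11 -0.56  0.28] 32.8167
```

Run:
```python
from h import *
P=[.6532,-.0843]; f0=arm.get_wrist_force()
h=arm.servo_line(P+[.0945],v=.012,threshold=8); print(h,arm.get_ee_pos(),arm.get_wrist_force()-f0)
h=arm.servo_line(P+[.0865],v=.012,threshold=20); print(h,arm.get_ee_pos(),arm.get_wrist_force()-f0)
arm.wait(.2); print(arm.get_ee_pos(),arm.get_wrist_force()-f0,arm.get_gripper_width(),arm.get_time())
```

```text
False [ 0.65307416 -0.08431749  0.09436076] [-1.41535785 -1.1473499   0.39375685]
True [ 0.65284611 -0.08468341  0.08840548] [ 2.17791212 -2.79307438 -1.27099633]
[ 0.65269725 -0.0846783   0.08814112] [ 3.64735821 -3.45575547 -3.26969371] 0.013095549341179812 34.0417
```

Run:
```python
from h import *
p=arm.get_ee_pos(); f0=arm.get_wrist_force()
h=arm.servo_line([p[0],p[1],.0862],v=.01,threshold=14); print(h,arm.get_ee_pos(),arm.get_wrist_force()-f0)
arm.wait(.1)
arm.set_gripper(.05,squeeze=10); p=arm.get_ee_pos(); arm.servo_line([p[0],p[1],.15],v=.08); arm.servo_line([.60,-.10,.26],v=.2); arm.wait(.4)
c=eyes.get_calibration("wrist"); im=eyes.camera("wrist")
m=colour(im,"red",(250,80,400,250)); print(cyl_xy(c,m,.007,.056,.096))
cv2.imwrite("pics/w7.png",cv2.resize(im[50:250,220:420,::-1],None,fx=3,fy=3,interpolation=cv2.INTER_CUBIC))
im=eyes.camera("scene"); cv2.imwrite("pics/s7.png",cv2.resize(im[150:290,290:430,::-1],None,fx=4,fy=4,interpolation=cv2.INTER_CUBIC))
a=cv2.imread("pics/w7.png");b=cv2.imread("pics/s7.png");b=cv2.resize(b,(400,400));a=cv2.resize(a,(400,400));cv2.imwrite("pics/c7.png",np.hstack([a,b]));print(arm.get_time())
```

```text
True [ 0.65302731 -0.08481322  0.08791841] [-4.79829701  3.70571131 12.21234767]
(array([ 0.65360473, -0.08474641]), np.int64(145), 189.34683862992097)
37.2667
```

View pics/c7.png

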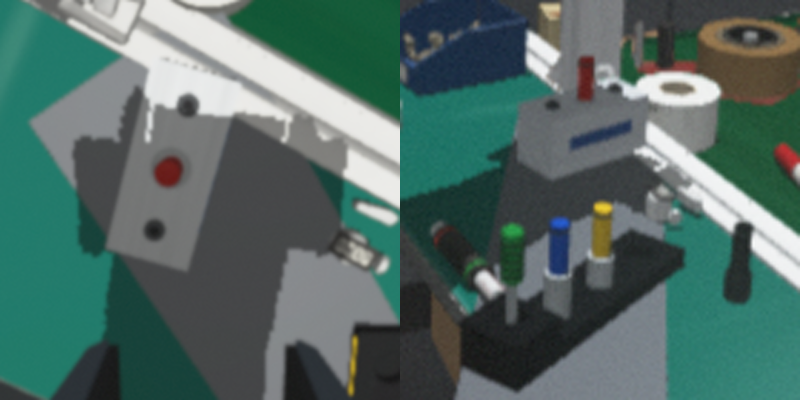

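The red knob stands upright in the block (left 168,172; right 586,78) with no shank showing. Rod, blue and yellow are in the rack, and the gripper is clear.

```bash
python3 -c "
from plant import arm
print(arm.sign_off())"
```

```text
the job is handed in; nothing more can be done
None
```

The bore measured 22 mm deep; the depth rod is back upright in its rack hole, the red 22 mm post is pushed home and flush in the block, the yellow and blue posts were left in their wells, and the job is handed in with no verdict shown.

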